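# Hold a bulldog clip open astride a route card

## Task

Take the red bulldog clip off its parking bar by squeezing its finger tabs so that its jaws gape, then lower it over the middle of the yellow card's top edge, square to the card, until the edge is well inside the open mouth. Finish holding it there, wide open in the gripper and not touching the card, so that I can slip a delivery note in beside the card before it closes; do not let go. Leave the blue card alone and do not disturb the stamp, glue bottle, stapler or marker.

Things in the scene. Friction and masses are not known exactly. Their poses are not given: they have to be found in the camera images.
- clip: red steel bulldog clip, 80 g, jaws down. Origin on its hinge barrel (9 mm thick), y along the barrel, z up, x the way the tabs close and the jaws part. Two mirrored legs at +x and -x: jaws 40 mm wide (y), lip tips 32 mm below the origin (28 mm when open). Open, the mouth is 29 mm wide at the lips; an edge may enter to 5 mm under the origin
- clip_grip (a point): point midway between the clip's two curled finger tab ends, 40 mm above its origin, axes as the clip's. The curls are rolls 7 mm thick and 30 mm long (y), their centres 23.8 mm either side along x: 55 mm over all. Squeeze them together along x; fully open they are 22 mm over all and 46 mm above the origin; the tabs slant inward below them
- clip_far (a joint): swing of the clip's +x leg, rad: 0 pinched on the 6 mm bar, 0.38 fully open (firm stop), -0.06 shut on nothing. The spring closes it: about 4 N on each curl to start, 10 N when fully open, so a held grip of 20 N or more keeps it fully open against the stop
- clip_near (a joint): swing of the clip's -x leg, the same values; the two legs move together as mirror images
- parking_bar: fixed parking bar: grey base 60 (x) x 100 (y) x 15 mm on the table; on it an aluminium bar 6 mm thick (x), 70 mm long (y), top 35 mm above the table, between two small grey end blocks as high. Origin at the centre of the underside, z up. The clip starts at the bar's middle, pinching it, lips on the base, axes along the bar's, its origin 47 mm above the table
- yellow_card: fixed stand with an upright stiff plastic card, yellow, with a white label on each face; base 60 x 120 x 14 mm on the table, card 4 mm thick (x), 110 mm wide (y), its top edge 130 mm above the table. Origin at the centre of the base's underside, x across the card's faces, y along the card, z up. The card to be used
- yellow_card_edge (a point): middle of the yellow card's top edge, 130 mm above the table; axes as the stand's: x across the card, y along its edge, z up
- blue_card: fixed stand with an upright stiff plastic card, blue, with a white label on each face; base 60 x 120 x 14 mm on the table, card 4 mm thick (x), 110 mm wide (y), its top edge 130 mm above the table. Origin at the centre of the base's underside, x across the card's faces, y along the card, z up. Not to be used; the two stands may change places
- paper_trimmer: fixed paper trimmer, a green gridded board at the back of the table. Its cutter arm is fixed half raised: the black handle ends, pointing to the robot, 210 mm to -x and 127 mm to -y of this origin (on the table), with its top 255 mm above the table. Pass above it or nearer the robot
- rubber_stamp: wooden rubber stamp with a brown handle, 27 x 62 x 75 mm, loose bystander, origin at the centre of its underside
- glue_bottle: teal glue bottle with a blue cap, 44 mm across, 128 mm high, loose bystander, origin at the centre of its underside
- stapler: red and black stapler, 36 x 150 x 53 mm, loose bystander, origin at the centre of its underside
- marker: white and green marker pen lying down, 17 x 135 x 16 mm, loose bystander, origin at the centre of its underside

How it is judged:
By the outcome, as a careful person would: the job done as asked, in the order asked, and still so for the second after the job is handed in, while the arm keeps its last pose, push and grip.
It also fails if it takes over 42 s, if anything falls off the work surface, if the arm or the gripper's body presses on something with over 40 N, if the wrist force passes 120 N, or if a joint passes its speed limit or range.

## Robot

A 6-joint arm with a two-finger parallel gripper is mounted at the origin on a cart in front of the work surface, level with it; the furniture and walls round the work are solid. World frame = base frame: x ahead of the robot, y to its left, z up, the work surface at z = 0. Lengths are in mm, angles in rad, forces in N, time in s.
With the tool pointing down it reaches from about 375 to 825 mm from the base axis. Payload 5.5 kg.
Tool frame: the origin (TCP) lies midway between the tips of the shut fingers; the grasp point (between the pads) lies 19 mm behind it (robot.grip_point_offset is the distance from the TCP to the grasp point, in mm); z points along the fingers, y is the direction in which the jaws open and shut (so a half turn about z gives the same grasp; the last joint's range is limited). The gripper opens to 85 mm and grips with 20 to 120 N. Pads are 22 mm wide; open, the fingers measure 114 mm over their backs; the gripper's body (76 mm by 85 mm) begins 54 mm behind the grasp point. The pads swing forward as they close: fully open they stand 13 mm farther back than shut.
Start: joints at [1.325, 0.314, -0.047, 1.21, 0, 1.571], TCP at [145.996, 581.962, 231.299] pointing down, gripper open.
Joint ranges: [-2.67, 2.67], [-0.69, 1.73], [-1.03, 1.25], [-2.08, 2.16], [-1.42, 1.45], [-3.14, 3.14]. Speed limits (rad/s): [2.39, 2.39, 3.01, 3.14, 3.14, 3.14].

## Interface

Orientations are given as [roll, pitch, yaw] about the fixed x, y, z axes, in that order (R = Rz(yaw) Ry(pitch) Rx(roll)).
In Python, from station import monitor, cams, robot gives the robot as it stands.
- The arm moves only by the tool servo_tool, never from a script. Its argument "moves" is a list of rows, each a list of 7 numbers: the turn, a rotation vector about the tool's x, y, z in rad, then the shift along the tool's x, y, z in m, then the opening, from -1 (shut) to 1 (fully open). In form: [[ax, ay, az, dx, dy, dz, hand], ...]. A call has 1 to 8 rows; each row is the pose to reach, as a shift and turn from the pose commanded when the call began, along the tool's axes at that moment; what a row does not reach only later rows make up. A row lasts 1/10 s, in which the tool goes at most 50 mm and 8.59 degrees, less where a joint would pass 70% of its speed; a pose out of reach is approached as far as the arm can. A call with a gripper value outside its range is refused whole. The fingers move at their own pace and stop on an object; "force" is the grip in N (left out, the last holds). Time passes only in rows, so rows that repeat a pose let the fingers close. It gives the time, the measured TCP pose, the force and the opening at its end, in the units of the state.
- monitor.sense(): the state, without advancing time (a new reading comes with each control period).
- cams.get_image(name): name is "scene" or "top" or "wrist"; returns the picture (384x512x3 uint8, blue, green, red); there is no depth.
- cams.camera_info(name): a dict with "fx", "fy", "cx", "cy" (pixels), "extrinsics" (4x4, takes a point from camera to world coordinates); the wrist camera has in their place "tool_from_camera" (4x4, takes a point from camera to tool coordinates, whose origin is the TCP and whose axes are the flange's). Camera axes: x right, y down, z forward; pixel columns grow to the right and rows downward; lengths in mm; the calibration is good to about 2 mm. A picture is of the moment at which its call begins: read the wrist's pose just before it. camera_info takes no time and is no camera call.
- robot.close_job(): hands the job in, once; it reports no verdict.
The state is a dict: "time": time; "joints": joint angles; "dq": joint speeds; "joint_torque": joint torques, N m; "position": TCP position; "tool_rot": TCP orientation; "ft_force": force on the tool from outside, world axes, zero at the start; "wrist_torque": the same for the moment, N m; "grip_width": finger opening in mm.
Only numpy, scipy, OpenCV 4.12 (cv2) and the standard library are available. Lean on these libraries where they do the work, as an engineer would, in place of code of your own. Each camera call takes 0.05 s, during which the arm holds its last target.

## Working session

There is one attempt and no reset: what is moved stays moved. The work goes in short steps, Python scripts to look and compute and a tool call to move; the robot and the scene stay as the last step left them, time stands still between calls to the robot, and variables do not carry over. Pictures are saved under pics/ and viewed, and the job is handed in when it is done.

Besides the shell and the picture viewer there is one more tool, called after "Request:" as name(argument=value, ...) on one line, values as JSON. servo_tool: Moves the arm, as the interface text tells. Its arguments: {"type":"object","properties":{"moves":{"type":"array"},"force":{"type":"number"}},"required":["moves"]}

```bash
ls; mkdir -p pics
python3 - <<'E'
from station import monitor, cams, robot
import cv2
print(monitor.sense())
for n in ("scene","top","wrist"):
    cv2.imwrite(f"pics/{n}0.png",cams.get_image(n)); print(n,cams.camera_info(n))
E
```

```text
pics
{'time': 0.0, 'joints': array([ 1.32499902e+00,  3.14215442e-01, -4.80778455e-02,  1.21019852e+00,
        9.95951447e-07,  1.57078626e+00]), 'dq': array([-8.96951682e-04, -5.18423963e-04,  1.43382511e-06, -1.33517446e-03,
       -1.97198201e-03, -1.32253992e-03]), 'joint_torque': array([ 7.03489968e-04, -5.39584994e+01,  3.39751232e+01,  1.93618628e-02,
        1.94862223e-04,  3.82147263e-06]), 'position': array([145.85696997, 581.4059857 , 230.4414488 ]), 'tool_rot': array([-3.13989717e+00, -1.01301924e-06,  2.89580542e+00]), 'ft_force': array([-0.60008695,  0.40974796, -0.09886565]), 'wrist_torque': array([ 0.00323591, -0.04541521, -0.01008505]), 'grip_width': 85.45798777422677}
scene {'fx': 436.5179772169745, 'fy': 436.5179772169745, 'cx': 251.32048195131222, 'cy': 195.88108117298523, 'extrinsics': array([[ 6.21250219e-01, -5.54994989e-01,  5.53198633e-01,
        -7.02885572e+01],
       [-7.83526909e-01, -4.50372750e-01,  4.28077060e-01,
        -4.80045211e+02],
       [ 1.15649669e-02, -6.99388983e-01, -7.14647677e-01,
         9.37003971e+02],
       [ 0.00000000e+00, 
[... 298 characters left out ...]
7135174e-02,  1.25818213e-02,
         9.31595546e+00],
       [ 6.54430936e-03, -2.09767893e-01, -9.77729310e-01,
         1.17152146e+03],
       [ 0.00000000e+00,  0.00000000e+00,  0.00000000e+00,
         1.00000000e+00]])}
wrist {'fx': 273.18912439219196, 'fy': 273.18912439219196, 'cx': 255.38876917718562, 'cy': 191.78404668055165, 'tool_from_camera': array([[-1.56674931e-03, -9.48790112e-01, -3.15903258e-01,
         8.18789960e+01],
       [ 9.99998611e-01, -1.66631468e-03,  4.50636559e-05,
         1.30021714e+00],
       [-5.69150188e-04, -3.15902749e-01,  9.48791405e-01,
        -1.43123524e+02],
       [ 0.00000000e+00,  0.00000000e+00,  0.00000000e+00,
         1.00000000e+00]])}
```

View pics/scene0.png

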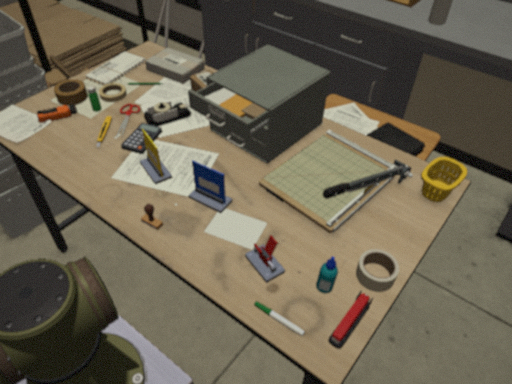

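View pics/top0.png

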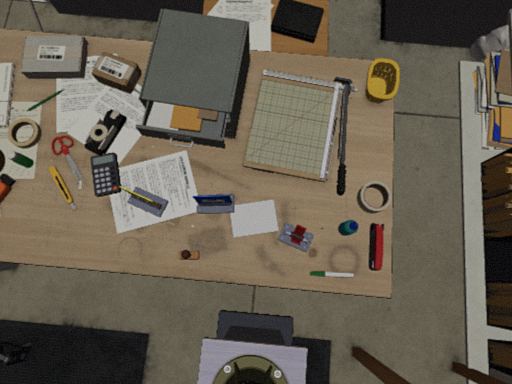

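View pics/wrist0.png

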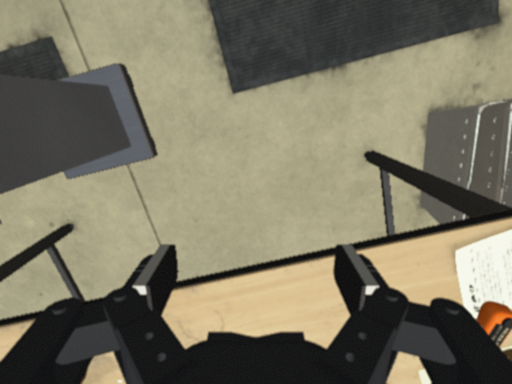

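Run:
```python
import cv2,numpy as np
t=cv2.imread("pics/top0.png"); s=cv2.imread("pics/scene0.png")
def z(im,x,y,w,h,k): return cv2.resize(im[y:y+h,x:x+w],None,fx=k,fy=k,interpolation=cv2.INTER_CUBIC)
cv2.imwrite("pics/t1.png",z(t,270,215,60,45,12))
cv2.imwrite("pics/t2.png",z(t,110,175,130,50,6))
cv2.imwrite("pics/s1.png",z(s,235,225,60,60,10))
cv2.imwrite("pics/s2.png",z(s,130,120,110,95,7))
```

```text
(no output)
```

View pics/t1.png

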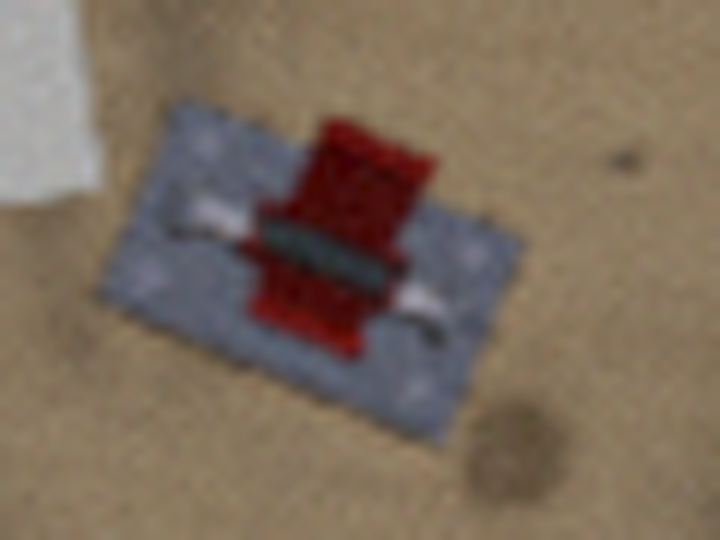

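View pics/t2.png

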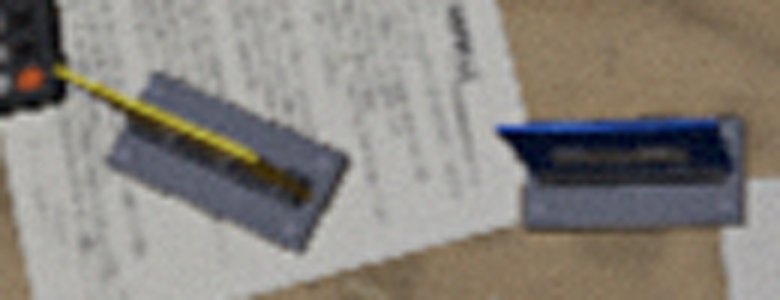

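View pics/s1.png

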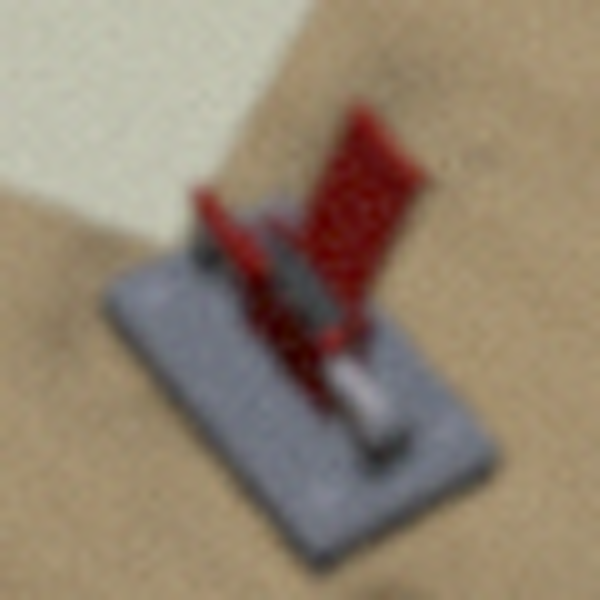

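View pics/s2.png

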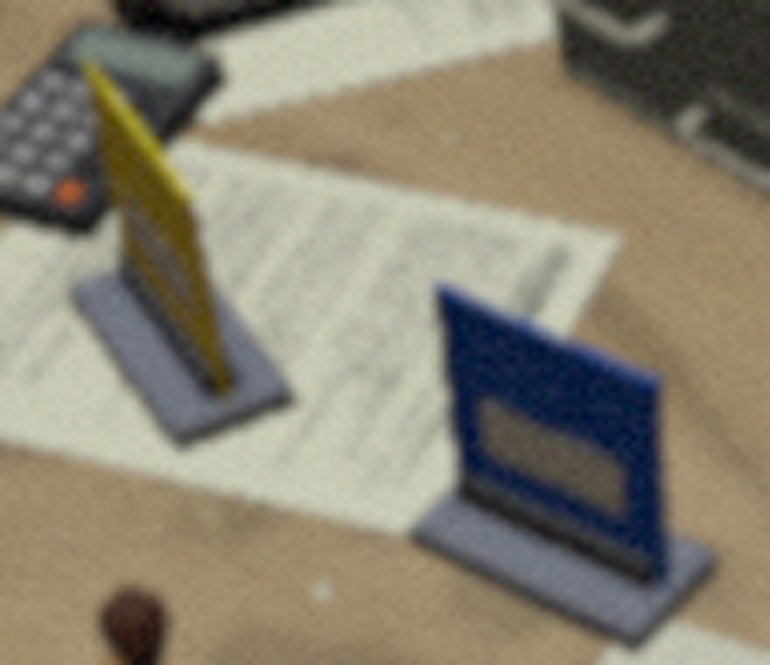

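```bash
cat > h.py <<'E'
import numpy as np, cv2
from scipy.optimize import least_squares
from station import monitor,cams,robot
from scipy.spatial.transform import Rotation as R
def proj(name,P,T=None):
    c=cams.camera_info(name)
    E=c["extrinsics"] if T is None else T
    p=(np.atleast_2d(P)-E[:3,3])@E[:3,:3]
    return np.c_[c["fx"]*p[:,0]/p[:,2]+c["cx"],c["fy"]*p[:,1]/p[:,2]+c["cy"]]
def unz(uv,x,y,k): return (np.array(uv,float)+.5)/k-.5+[x,y]
def place(pose,P):
    c,s=np.cos(pose[2]),np.sin(pose[2]); P=np.array(P,float)
    return np.c_[pose[0]+c*P[:,0]-s*P[:,1],pose[1]+s*P[:,0]+c*P[:,1],P[:,2]]
def wristT(st):
    T=np.eye(4);T[:3,:3]=R.from_euler('xyz',st["tool_rot"]).as_matrix();T[:3,3]=st["position"]
    return T@cams.camera_info("wrist")["tool_from_camera"]
def fit(x0,obs):
    # obs: list (camname,T,model pts,uv)
    f=lambda p:np.concatenate([(proj(n,place(p,P),T)-uv).ravel() for n,T,P,uv in obs])
    r=least_squares(f,x0,loss='soft_l1')
    return r.x,f(r.x).reshape(-1,2)
E
python3 - <<'E'
from h import *
# image: +x world up in top, +y left
t=lambda l:unz(l,270,215,12); s=lambda l:unz(l,235,225,10)
# bar: base corners top z=15; local x away, y left
B=[(30,50,15),(30,-50,15),(-30,-50,15),(-30,50,15)]
C=[(27.3,15,87),(27.3,-15,87),(-27.3,15,87),(-27.3,-15,87)]
x,r=fit([580,-110,-.4],[("top",None,B,t([(180,100),(522,240),(445,425),(107,288)])),
 ("top",None,C,t([(330,122),(435,160),(255,310),(358,352)])),
 ("scene",None,[B[3],B[2],B[1]],s([(108,300),(318,555),(495,450)])),
 ("scene",None,C,s([(360,105),(425,178),(200,190),(262,278)]))])
print("bar",x);print(r.round(1).tolist())
t=lambda l:unz(l,110,175,6); s=lambda l:unz(l,130,120,7)
B=[(30,60,14),(30,-60,14),(-30,-60,14),(-30,60,14)]
C=[(0,55,130),(0,-55,130)]
for nm,g,bt,bs,ct,cs in (("yellow",[700,300,-.4],[(155,75),(348,155),(303,248),(110,157)],[(75,290),(183,437),(292,395)],[(60,70),(258,160)],[(90,65),(190,200)]),
  ("blue",[650,100,0],[(530,120),(743,118),(743,225),(525,227)],[(415,530),(632,637),(713,555)],[(500,128),(728,124)],[(440,288),(658,380)])):
    x,r=fit(g,[("top",None,B,t(bt)),("top",None,C,t(ct)),("scene",None,[B[3],B[2],B[1]],s(bs)),("scene",None,C,s(cs))])
    print(nm,x);print(r.round(1).tolist())
E
```

```text
bar [ 4.80175299e+02 -1.00474079e+02 -3.03534814e-01]
[[0.0, -1.3], [0.7, -1.0], [0.4, 1.2], [-0.9, 0.4], [-0.2, -1.3], [0.4, -0.6], [-0.7, -0.1], [0.2, 0.3], [-1.3, -1.2], [-0.1, 0.3], [1.4, -0.3], [0.3, 0.1], [0.9, 0.6], [-1.7, 1.1], [-0.9, 0.5]]
yellow [ 550.42312689  384.24653207 -113.4310203 ]
[[0.4, -1.7], [1.0, -0.2], [-0.1, 1.0], [-0.9, 1.0], [-0.0, -0.6], [0.2, -0.5], [-1.4, -0.5], [-1.6, 0.6], [0.9, -0.5], [-0.2, 0.1], [0.4, 0.6]]
blue [5.63584045e+02 1.64872922e+02 9.99851564e-02]
[[-0.6, -0.4], [0.9, -0.3], [0.8, 0.0], [-0.2, -0.0], [-0.5, -0.3], [-0.9, 0.1], [-1.4, -0.2], [0.7, 1.0], [1.0, 0.1], [-0.7, -0.3], [0.2, 1.3]]
```

Run:
```python
from h import *
c=cams.camera_info("top");E=c["extrinsics"]
for nm,(u,v),z in (("handle",(341,190),250),("handle2",(343,90),250),("glue",(349,227),128),("stapler",(376,246),50),("marker",(331,274),10),("stamp",(185,254),70),("stamp base",(195,255),10)):
    d=E[:3,:3]@[(u-c["cx"])/c["fx"],(v-c["cy"])/c["fy"],1]
    print(nm,(E[:3,3]+d*(z-E[2,3])/d[2]).round())
```

```text
handle [ 585. -187.  250.]
handle2 [ 869. -180.  250.]
glue [ 508. -241.  128.]
stapler [ 469. -345.   50.]
marker [ 373. -219.   10.]
stamp [391. 231.  70.]
stamp base [393. 211.  10.]
```

```bash
cat >> h.py <<'E'
def rel(tgts):
    """tgts: list of (x,y,z,yaw) tool down -> print turn (rotvec) and shift in m from the current pose"""
    st=monitor.sense(); R0=R.from_euler('xyz',st["tool_rot"])
    for x,y,z,w in tgts:
        R1=R.from_euler('xyz',[np.pi,0,w])
        print((R0.inv()*R1).as_rotvec().round(3),(R0.inv().apply(np.array([x,y,z])-st["position"])/1000).round(4))
E
python3 - <<'E'
from h import *
rel([(190,545,245,2.75),(240,500,260,2.6),(290,450,260,2.45),(330,400,260,2.3),(360,350,260,2.15),(390,300,260,2.0),(410,250,260,1.85),(425,205,260,1.72)])
E
```

```text
[-0.001  0.     0.146] [-0.0517 -0.0247 -0.0143]
[-0.001  0.     0.296] [-0.1111 -0.0562 -0.0293]
[-0.001  0.     0.446] [-0.1718 -0.0925 -0.0293]
[-0.001  0.     0.596] [-0.2228 -0.1313 -0.0292]
[-0.001  0.     0.746] [-0.264  -0.1725 -0.0291]
[-0.001  0.001  0.896] [-0.3053 -0.2137 -0.0291]
[-1.000e-03  1.000e-03  1.046e+00] [-0.3369 -0.2573 -0.029 ]
[-1.000e-03  1.000e-03  1.176e+00] [-0.3624 -0.2973 -0.029 ]
```

Request:
servo_tool(moves=[[0, 0, 0.146, -0.044, -0.021, -0.012, 1], [0, 0, 0.296, -0.085, -0.045, -0.025, 1], [0, 0, 0.446, -0.125, -0.07, -0.029, 1], [0, 0, 0.596, -0.165, -0.098, -0.029, 1], [0, 0, 0.74, -0.202, -0.128, -0.029, 1], [0, 0, 0.88, -0.239, -0.16, -0.029, 1], [0, 0, 1.02, -0.275, -0.192, -0.029, 1], [0, 0, 1.16, -0.305, -0.214, -0.029, 1]])

```text
time: 0.95
position: [390.5, 297.7, 260.3]
tool_rot: [-3.141, 0.001, 1.729]
ft_force: [0.3, 1.4, -0.2]
grip_width: 85.3
```

Run:
```python
from h import *
print(monitor.sense()["joints"].round(3))
rel([(405+9*i,275-47*i,260-8*i,max(1.74-.14*i,1.267)) for i in range(1,9)]+[(482,-100,190,1.267)])
```

```text
[ 0.652  0.098 -0.249  1.224 -0.     2.064]
[-0.     0.001  0.129] [-0.0725  0.0123  0.0083]
[-0.     0.001  0.269] [-0.1203  0.0137  0.0163]
[0.    0.001 0.409] [-0.1682  0.0152  0.0244]
[0.    0.001 0.462] [-0.216   0.0167  0.0324]
[0.    0.001 0.462] [-0.2638  0.0182  0.0404]
[0.    0.001 0.462] [-0.3116  0.0197  0.0484]
[0.    0.001 0.462] [-0.3595  0.0212  0.0565]
[0.    0.001 0.462] [-0.4073  0.0227  0.0645]
[0.    0.001 0.462] [-0.4071  0.0278  0.0705]
```

Request:
servo_tool(moves=[[0, 0, 0.13, -0.048, 0.006, 0.004, 1], [0, 0, 0.27, -0.096, 0.01, 0.01, 1], [0, 0, 0.41, -0.144, 0.014, 0.018, 1], [0, 0, 0.462, -0.192, 0.016, 0.026, 1], [0, 0, 0.462, -0.24, 0.018, 0.036, 1], [0, 0, 0.462, -0.288, 0.02, 0.046, 1], [0, 0, 0.462, -0.336, 0.023, 0.056, 1], [0, 0, 0.462, -0.38, 0.026, 0.066, 1]])

```text
time: 1.75
position: [477.8, -72.6, 193.9]
tool_rot: [3.141, 0.0, 1.273]
ft_force: [0.5, 0.3, -0.1]
grip_width: 85.1
```

Run:
```python
from h import *
rel([(480,-100,190,1.267)])
```

```text
[0.    0.    0.006] [-0.0255  0.0101  0.0039]
```

Request:
servo_tool(moves=[[0, 0, 0.006, -0.0255, 0.01, 0.004, 1], [0, 0, 0.006, -0.0255, 0.01, 0.004, 1], [0, 0, 0.006, -0.0255, 0.01, 0.004, 1], [0, 0, 0.006, -0.0255, 0.01, 0.004, 1]])

```text
time: 2.15
position: [479.8, -96.9, 190.4]
tool_rot: [-3.141, -0.0, 1.269]
ft_force: [-0.2, 0.3, 0.0]
grip_width: 85.1
```

Run:
```python
from h import *
st=monitor.sense(); print(st["position"],st["tool_rot"])
im=cams.get_image("wrist"); cv2.imwrite("pics/w1raw.png",im)
T=wristT(st)
x=[480.2,-100.5,-.3035]
C=place(x,[(27.3,15,87),(27.3,-15,87),(-27.3,15,87),(-27.3,-15,87),(0,35,35),(0,-35,35),(30,50,15),(30,-50,15),(-30,-50,15),(-30,50,15)])
p=proj("wrist",C,T); print(p.round(1).tolist())
v=cv2.resize(im,None,fx=1.5,fy=1.5,interpolation=cv2.INTER_CUBIC)
for q in p: cv2.circle(v,tuple(int(a) for a in (q+.5)*1.5),3,(0,255,0),1)
cv2.imwrite("pics/w1.png",v)
```

```text
[479.75855996 -96.92062028 190.38863215] [-3.14135628e+00 -3.40739715e-04  1.26857879e+00]
[[287.1, 180.5], [285.9, 210.2], [228.8, 180.5], [229.8, 210.2], [257.6, 149.9], [257.4, 209.2], [283.6, 133.9], [281.1, 214.3], [233.5, 214.3], [231.3, 133.9]]
```

View pics/w1.png

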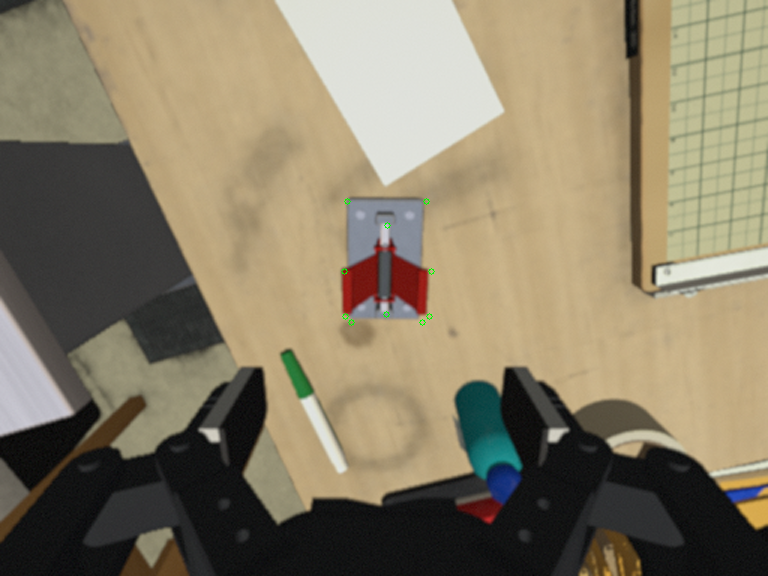

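Run:
```python
import cv2
im=cv2.imread("pics/w1raw.png")
cv2.imwrite("pics/w1z.png",cv2.resize(im[125:220,220:295],None,fx=6,fy=6,interpolation=cv2.INTER_CUBIC))
```

```text
(no output)
```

View pics/w1z.png

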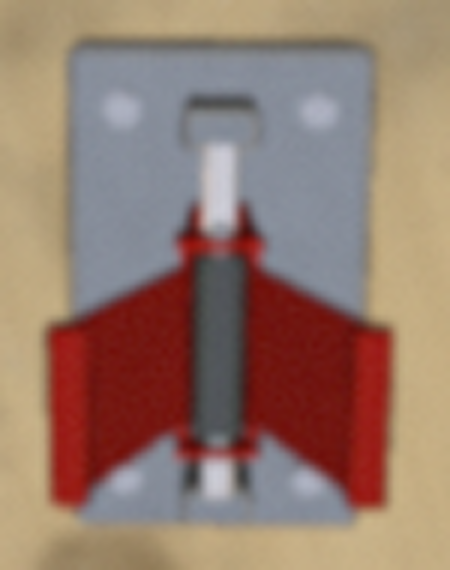

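Run:
```python
from h import *
T=np.eye(4);T[:3,:3]=R.from_euler('xyz',[-3.14135628e+00,-3.40739715e-04,1.26857879e+00]).as_matrix();T[:3,3]=[479.75855996,-96.92062028,190.38863215]
T=T@cams.camera_info("wrist")["tool_from_camera"]
w=lambda l:unz(l,220,125,6)
C=[(27.3,15,87),(27.3,-15,87),(-27.3,-15,87),(-27.3,15,87)]
B=[(30,50,15),(30,-50,15),(-30,-50,15),(-30,50,15)]
oc=("wrist",T,C,w([(392,328),(387,506),(53,504),(49,328)])); ob=("wrist",T,B,w([(372,45),(357,522),(80,522),(70,45)]))
for o in ([oc],[ob],[oc,ob]):
    x,r=fit([480,-100,-.3],o); print(x); print(r.round(1).tolist())
rel([(x[0],x[1],120,x[2]+np.pi/2)])
```

```text
[ 4.79135121e+02 -9.87523794e+01 -3.06509137e-01]
[[0.6, -0.0], [0.3, 0.1], [-0.3, 0.3], [-0.6, -0.2]]
[ 4.79627647e+02 -9.75397761e+01 -3.06626621e-01]
[[1.0, -0.5], [0.8, 0.9], [-0.7, 0.7], [-1.1, -0.6]]
[ 4.79292009e+02 -9.83485210e+01 -3.06639712e-01]
[[0.6, -0.5], [0.3, -0.3], [-0.3, -0.2], [-0.5, -0.6], [0.9, 0.3], [0.7, 1.5], [-0.7, 1.4], [-1.1, 0.2]]
[ 0.    -0.     0.005] [-0.0018 -0.0001  0.0705]
```

Request:
servo_tool(moves=[[0, 0, 0.005, -0.0017, 0, 0.02, 1], [0, 0, 0.005, -0.0017, 0, 0.05, 1], [0, 0, 0.005, -0.0017, 0, 0.08, 1], [0, 0, 0.005, -0.0017, 0, 0.105, 1], [0, 0, 0.005, -0.0017, 0, 0.12, 1], [0, 0, 0.005, -0.0017, 0, 0.12, 1], [0, 0, 0.005, -0.0017, 0, 0.12, 1], [0, 0, 0.005, -0.0017, 0, 0.12, 1]])

```text
time: 3.0
position: [480.5, -99.0, 71.5]
tool_rot: [3.14, -0.0, 1.264]
ft_force: [-0.5, 1.1, 0.8]
grip_width: 85.3
```

Run:
```python
from h import *
st=monitor.sense(); print(st["position"],st["tool_rot"],st["ft_force"])
im=cams.get_image("wrist"); cv2.imwrite("pics/w2.png",cv2.resize(im,None,fx=1.5,fy=1.5,interpolation=cv2.INTER_CUBIC))
im=cams.get_image("scene"); cv2.imwrite("pics/s3.png",cv2.resize(im[170:300,190:330],None,fx=4,fy=4,interpolation=cv2.INTER_CUBIC))
```

```text
[480.46579719 -99.03944964  71.54740834] [ 3.13958977e+00 -2.34017953e-04  1.26371206e+00] [-0.461921    1.09059492  0.80835093]
```

View pics/w2.png

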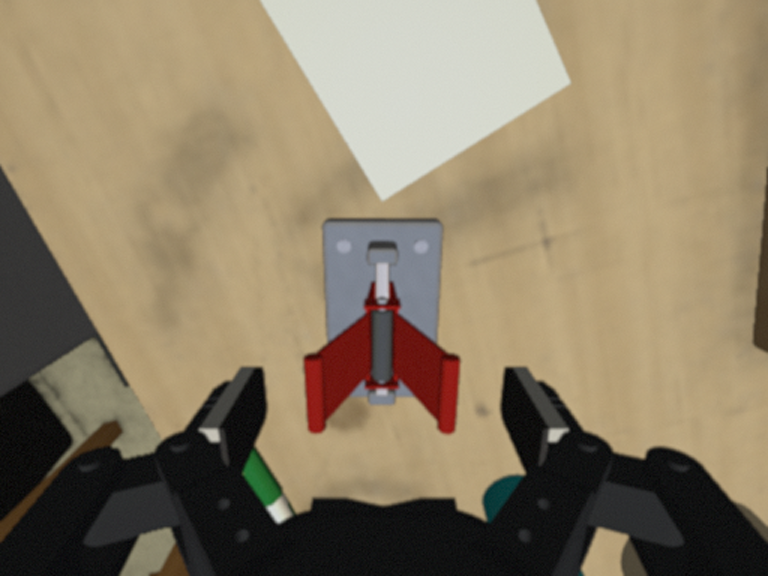

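View pics/s3.png

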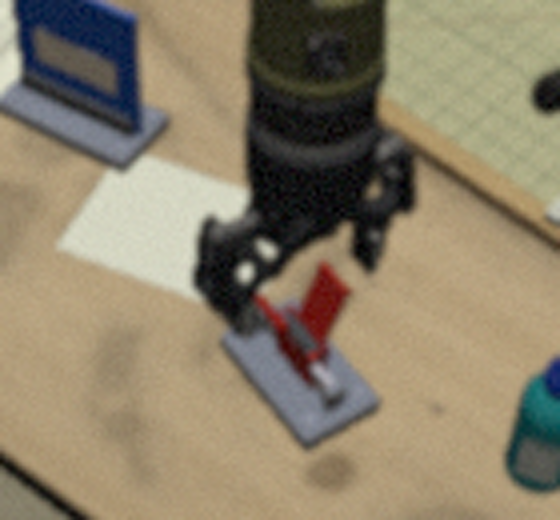

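Request:
servo_tool(moves=[[0, 0, 0, -0.0005, 0, 0.001, 0.3], [0, 0, 0, -0.0005, 0, 0.001, 0.1], [0, 0, 0, -0.0005, 0, 0.001, -0.1], [0, 0, 0, -0.0005, 0, 0.001, -0.3], [0, 0, 0, -0.0005, 0, 0.001, -0.6], [0, 0, 0, -0.0005, 0, 0.001, -1], [0, 0, 0, -0.0005, 0, 0.001, -1], [0, 0, 0, -0.0005, 0, 0.001, -1]], force=35)

```text
time: 3.9
position: [482.1, -100.5, 71.9]
tool_rot: [3.136, -0.001, 1.263]
ft_force: [-0.7, 0.3, 15.3]
grip_width: 19.2
```

Run:
```python
from h import *
st=monitor.sense(); print(st["position"],st["tool_rot"],st["ft_force"],st["grip_width"])
im=cams.get_image("wrist"); cv2.imwrite("pics/w3.png",cv2.resize(im,None,fx=1.5,fy=1.5,interpolation=cv2.INTER_CUBIC))
```

```text
[ 482.14261384 -100.52486659   71.92340915] [ 3.13581108e+00 -5.47120549e-04  1.26253282e+00] [-0.68585087  0.29585997 15.30019883] 19.154958855502336
```

View pics/w3.png

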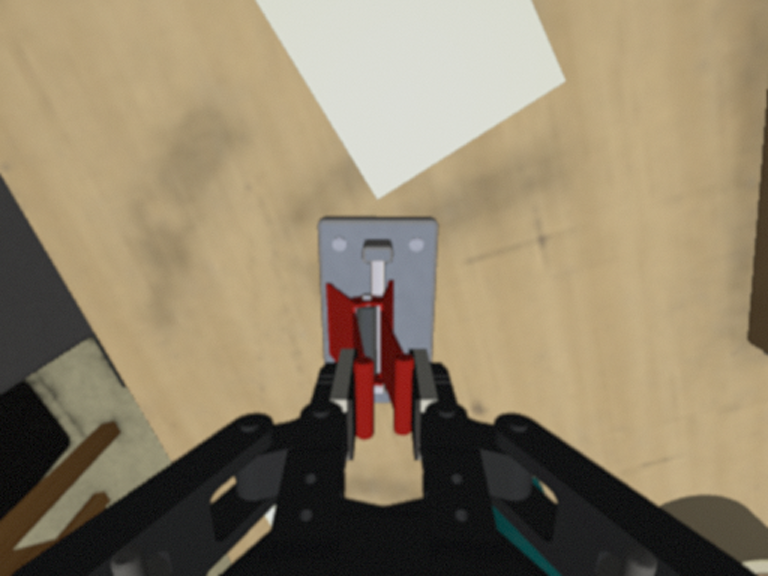

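Request:
servo_tool(moves=[[0, 0, 0, 0, 0, -0.005, -1], [0, 0, 0, 0, 0, -0.015, -1], [0, 0, 0, 0, 0, -0.03, -1], [0, 0, 0, 0, 0, -0.05, -1], [0, 0, 0, 0, 0, -0.08, -1], [0, 0, 0, 0, 0, -0.1, -1], [0, 0, 0, 0, 0, -0.1, -1], [0, 0, 0, 0, 0, -0.1, -1]])

```text
time: 4.75
position: [478.8, -99.7, 169.2]
tool_rot: [-3.141, -0.0, 1.263]
ft_force: [0.2, 0.1, -1.2]
grip_width: 18.7
```

Run:
```python
from h import *
st=monitor.sense(); print(st["position"],st["tool_rot"],st["ft_force"],st["grip_width"])
im=cams.get_image("wrist"); cv2.imwrite("pics/w4r.png",im); cv2.imwrite("pics/w4.png",cv2.resize(im[160:320,180:330],None,fx=4,fy=4,interpolation=cv2.INTER_CUBIC))
im=cams.get_image("scene"); cv2.imwrite("pics/s4.png",cv2.resize(im[150:270,210:310],None,fx=5,fy=5,interpolation=cv2.INTER_CUBIC))
```

```text
[478.81137531 -99.72434519 169.17934651] [-3.14113956e+00 -5.35878214e-06  1.26272932e+00] [ 0.22559404  0.05023621 -1.23147356] 18.71782762248833
```

View pics/w4.png

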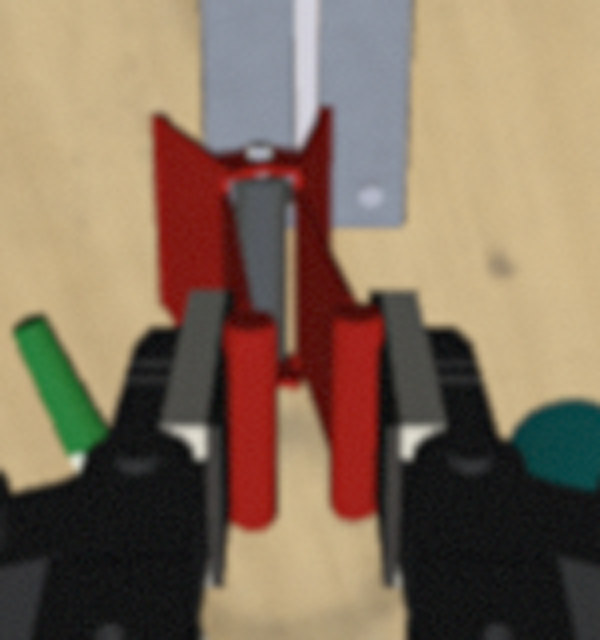

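View pics/s4.png

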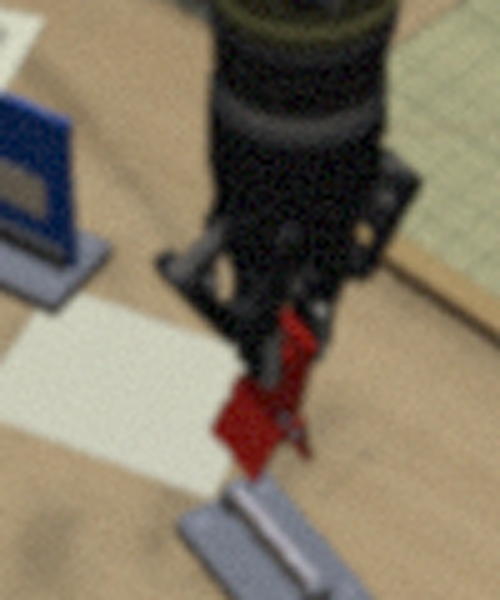

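```bash
cat > clip.py <<'E'
from h import *
A=np.array([[0,1,0],[1,0,0],[0,0,-1.]])  # clip->tool nominal
def clipfit(M,uv,w=None):
    Tc=cams.camera_info("wrist")["tool_from_camera"]
    M=np.array(M,float);uv=np.array(uv,float)
    def f(p):
        P=(R.from_rotvec(p[3:]).apply(M))@A.T+p[:3]
        return (proj("wrist",P,Tc)-uv).ravel()
    r=least_squares(f,[0,0,27,0,0,0],loss='soft_l1')
    return r.x,f(r.x).reshape(-1,2)
E
python3 - <<'E'
from clip import *
z=lambda l:unz(l,180,160,4)
# curl top-end centres, bottom-end centres (axis), barrel far end, lip far corners
M=[(-7.5,15,46),(7.5,15,46),(-7.5,-15,46),(7.5,-15,46),(0,20,0),(-15,20,-28),(15,20,-28)]
uv=z([(251,325),(358,316),(253,520),(355,511),(262,165),(155,115),(329,108)])
p,r=clipfit(M,uv); print(p.round(3));print(r.round(1).tolist())
p,r=clipfit(M[:4]+M[5:],np.delete(uv,4,0)); print(p.round(3));print(r.round(1).tolist())
E
```

```text
[-6.3100e-01 -7.9590e+00  2.8734e+01  4.0000e-03  1.5900e-01 -7.0000e-03]
[[-0.8, 0.1], [1.1, 0.3], [-0.7, 0.1], [0.6, -0.4], [-0.1, -0.6], [2.4, 0.2], [-2.0, 0.2]]
[-3.7300e-01 -8.1270e+00  2.8378e+01  5.0000e-03  1.6200e-01 -7.0000e-03]
[[-0.8, 0.0], [1.1, 0.2], [-0.7, 0.1], [0.6, -0.4], [2.0, -0.0], [-2.4, 0.0]]
```

```bash
cat >> clip.py <<'E'
def toolpose(O,a,p):
    Rt=R.from_euler('z',a)*R.from_matrix(A)*R.identity()
    D=R.from_rotvec(p[3:])
    Rt=R.from_euler('z',a)*D.inv()*R.from_matrix(A.T)
    return Rt,np.array(O)-Rt.apply(p[:3])
def relp(Rt,P):
    st=monitor.sense();R0=R.from_euler('xyz',st["tool_rot"])
    print("turn",(R0.inv()*Rt).as_rotvec().round(4),"shift",(R0.inv().apply(P-st["position"])/1000).round(4))
p0=np.array([-.5,-8,28.5,.004,.16,-.007])
E
python3 - <<'E'
from clip import *
Rt,P=toolpose([550.4,384.2,215],-.334,p0); print(P,Rt.as_euler('xyz')); relp(Rt,P)
E
```

```text
[553.78308325 383.72032052 244.40790124] [2.98160689 0.00454173 1.24344722]
turn [-0.1625 -0.0058  0.019 ] shift [ 0.4835 -0.0745 -0.0763]
```

Request:
servo_tool(moves=[[0, 0, 0, 0.005, 0, -0.03, -1], [-0.03, 0, 0, 0.025, -0.004, -0.065, -1], [-0.06, 0, 0, 0.06, -0.01, -0.09, -1], [-0.09, 0, 0.005, 0.1, -0.016, -0.095, -1], [-0.12, 0, 0.01, 0.145, -0.022, -0.095, -1], [-0.15, -0.003, 0.015, 0.19, -0.03, -0.095, -1], [-0.1625, -0.006, 0.019, 0.235, -0.037, -0.095, -1], [-0.1625, -0.006, 0.019, 0.275, -0.043, -0.095, -1]])

```text
time: 5.65
position: [520.3, 177.3, 262.9]
tool_rot: [2.98, 0.006, 1.245]
ft_force: [0.2, -0.1, -1.6]
grip_width: 18.8
```

Run:
```python
from clip import *
Rt,P=toolpose([550.4,384.2,215],-.334,p0); relp(Rt,P);print(monitor.sense()["joints"])
```

```text
turn [0.0011 0.0009 0.0013] shift [ 0.2063 -0.0368  0.0116]
[ 0.39481099  0.10445648 -0.24747587  1.10107069 -0.1103414   2.28484757]
```

Request:
servo_tool(moves=[[0, 0, 0, 0.04, -0.007, 0, -1], [0, 0, 0, 0.085, -0.015, 0, -1], [0, 0, 0, 0.13, -0.023, 0, -1], [0, 0, 0, 0.165, -0.03, 0.004, -1], [0, 0, 0, 0.19, -0.035, 0.008, -1], [0, 0, 0, 0.2, -0.037, 0.011, -1], [0, 0, 0, 0.2, -0.037, 0.011, -1], [0, 0, 0, 0.2, -0.037, 0.011, -1]])

```text
time: 6.45
position: [552.6, 374.6, 245.7]
tool_rot: [2.98, 0.007, 1.243]
ft_force: [0.6, -0.9, -1.6]
grip_width: 18.6
```

Run:
```python
from clip import *
st=monitor.sense(); print(st["position"].tolist(),st["tool_rot"].tolist(),st["grip_width"])
im=cams.get_image("wrist"); cv2.imwrite("pics/w5r.png",im); cv2.imwrite("pics/w5.png",cv2.resize(im[100:320,150:370],None,fx=2.7,fy=2.7,interpolation=cv2.INTER_CUBIC))
im=cams.get_image("scene"); cv2.imwrite("pics/s5r.png",im);cv2.imwrite("pics/s5.png",cv2.resize(im[70:210,90:230],None,fx=4,fy=4,interpolation=cv2.INTER_CUBIC))
im=cams.get_image("top"); cv2.imwrite("pics/t5r.png",im);cv2.imwrite("pics/t5.png",cv2.resize(im[130:250,70:220],None,fx=4,fy=4,interpolation=cv2.INTER_CUBIC))
```

```text
[552.6011460051526, 374.5695427963452, 245.6988414875438] [2.97983511807546, 0.006516991502032665, 1.2430026691593399] 18.612026643462826
```

View pics/w5.png

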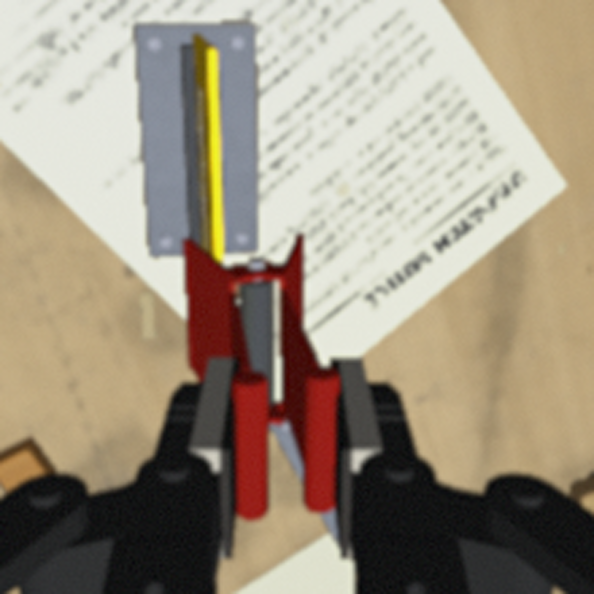

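View pics/s5.png

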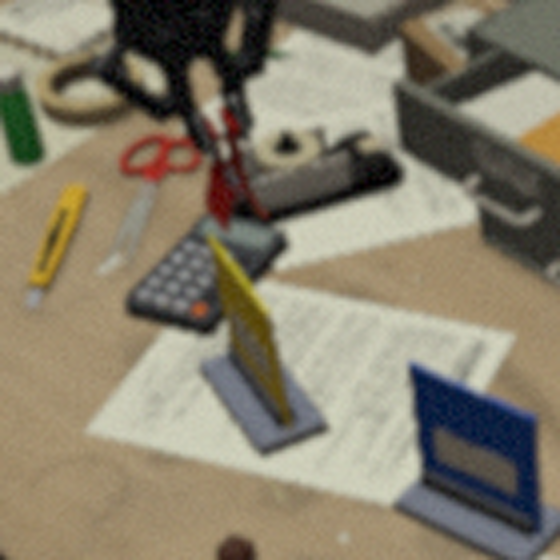

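View pics/t5.png

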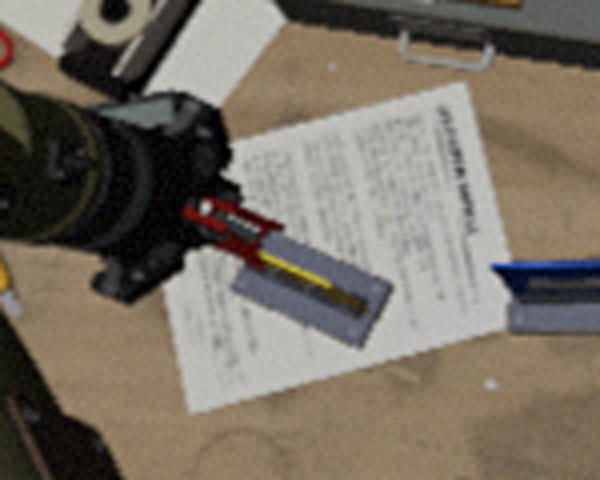

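```bash
cat > ov.py <<'E'
from clip import *
import sys
def overlay(raw,name,T,pts,crop,k,out):
    im=cv2.imread(raw);x0,y0,x1,y1=crop
    v=cv2.resize(im[y0:y1,x0:x1],None,fx=k,fy=k,interpolation=cv2.INTER_CUBIC)
    for P,c in pts:
        for q in proj(name,P,T): cv2.circle(v,tuple(int(a) for a in (q-[x0,y0]+.5)*k),3,c,1)
    cv2.imwrite(out,v)
E
python3 - <<'E'
from ov import *
st=dict(position=np.array([552.6011460051526, 374.5695427963452, 245.6988414875438]),tool_rot=np.array([2.97983511807546, 0.006516991502032665, 1.2430026691593399]))
T=wristT(st)
Rt=R.from_euler('xyz',st["tool_rot"])
M=np.array([(-6,15,46),(6,15,46),(-6,-15,46),(6,-15,46),(0,20,0),(0,-20,0),(-16,20,-28),(16,20,-28)])
cw=Rt.apply(R.from_rotvec(p0[3:]).apply(M)@A.T+p0[:3])+st["position"]
card=place([550.4,384.2,-.334],[(-30,-60,14),(-30,60,14),(30,60,14),(30,-60,14)])
edge=place([550.4,384.2,-.334],[(0,55,130),(0,-55,130),(0,0,130)])
pts=[(cw,(0,255,0)),(card,(255,0,255)),(edge,(0,128,255))]
overlay("pics/w5r.png","wrist",T,pts,(130,90,350,310),2.7,"pics/w5o.png")
overlay("pics/s5r.png","scene",None,pts,(110,90,210,190),5,"pics/s5o.png")
overlay("pics/t5r.png","top",None,pts,(90,150,190,230),6,"pics/t5o.png")
E
```

```text
(no output)
```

View pics/w5o.png

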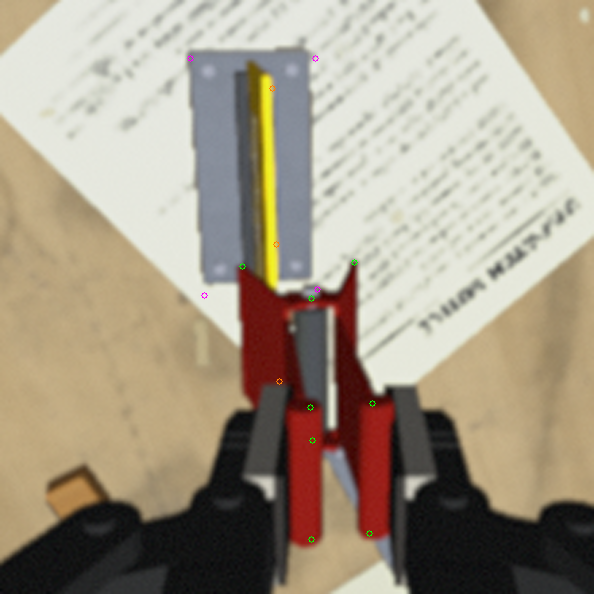

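View pics/s5o.png

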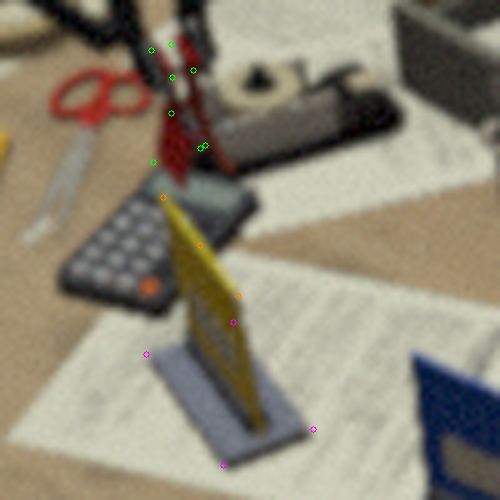

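View pics/t5o.png

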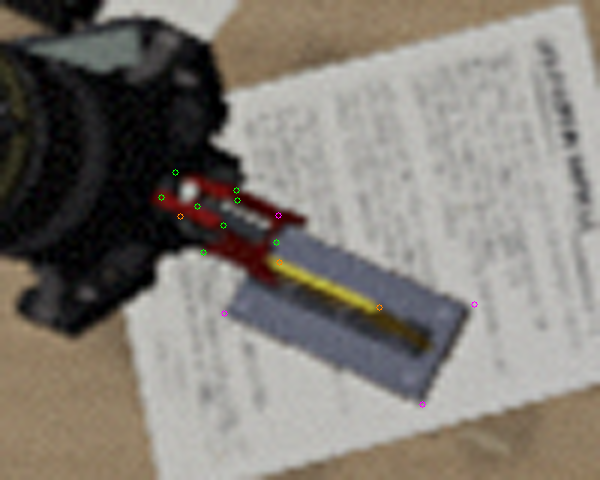

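Run:
```python
import cv2
im=cv2.imread("pics/w5r.png")
cv2.imwrite("pics/w5z.png",cv2.resize(im[100:210,190:280],None,fx=6,fy=6,interpolation=cv2.INTER_CUBIC))
cv2.imwrite("pics/w5c.png",cv2.resize(im[180:300,210:290],None,fx=5,fy=5,interpolation=cv2.INTER_CUBIC))
```

```text
(no output)
```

View pics/w5z.png

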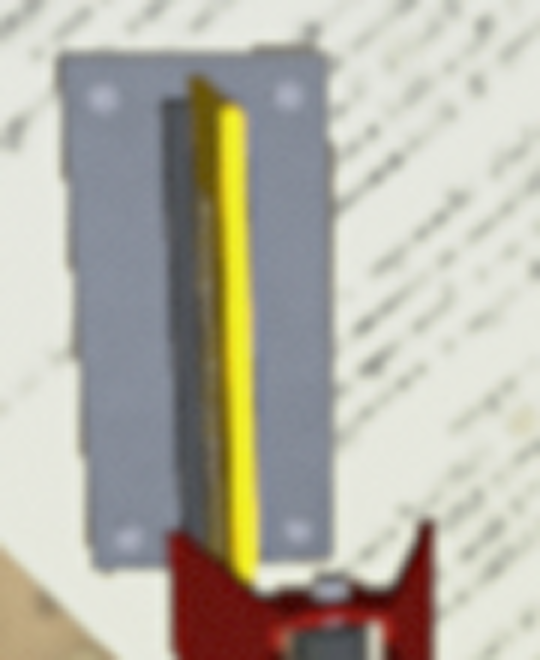

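View pics/w5c.png

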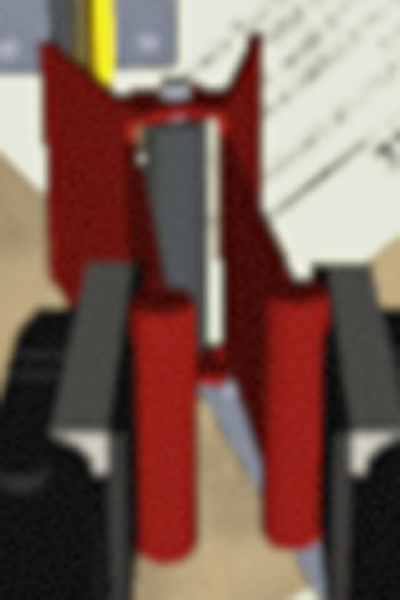

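```bash
cat >> clip.py <<'E'
def model(q):
    c,s=np.cos(q),np.sin(q)
    rot=lambda x,z:(x*c-z*s, z*c+x*s)   # +x leg: top inward
    cx,cz=rot(23.8,40); lx,lz=rot(4,-32)
    return np.array([(-cx,15,cz),(cx,15,cz),(-cx,-15,cz),(cx,-15,cz),(0,20,0),(-lx,20,lz),(lx,20,lz)])
def clipfitq(uv,w):
    Tc=cams.camera_info("wrist")["tool_from_camera"]
    def f(p):
        P=(R.from_rotvec(p[3:6]).apply(model(p[6])))@A.T+p[:3]
        return ((proj("wrist",P,Tc)-uv)*np.array(w)[:,None]).ravel()
    r=least_squares(f,[0,0,27,0,0,0,.38])
    return r.x,f(r.x).reshape(-1,2)
E
python3 - <<'E'
from clip import *
z=lambda l:unz(l,180,160,4)
W=[1,1,1,1,.5,1,1]
p,r=clipfitq(z([(251,325),(358,316),(253,520),(355,511),(262,165),(155,115),(329,108)]),W); print(p.round(3));print(r.round(1).tolist())
z=lambda l:unz(l,210,180,5)
p,r=clipfitq(z([(165,303),(297,297),(165,548),(294,538),(175,112),(43,45),(258,35)]),W); print(p.round(3));print(r.round(1).tolist())
st=dict(position=np.array([552.6011460051526, 374.5695427963452, 245.6988414875438]),tool_rot=np.array([2.97983511807546, 0.006516991502032665, 1.2430026691593399]))
T=wristT(st); z=lambda l:unz(l,190,100,6)
B=[(-30,60,14),(30,60,14),(30,-60,14),(-30,-60,14)]
ub=z([(64,57),(325,57),(330,553),(97,566)]); ue=z([(232,104)]); ln=z([(246,560)])
def f(x):
    a=proj("wrist",place(x,B),T)-ub; e=proj("wrist",place(x,[(0,55,130)]),T)-ue
    q=proj("wrist",place(x,[(0,55,130),(0,-55,130)]),T); u=q[0]+(q[1]-q[0])*(ln[0,1]-q[0,1])/(q[1,1]-q[0,1])
    return np.concatenate([a.ravel(),2*e.ravel(),2*(u-ln[0])[:1]])
r=least_squares(f,[550,384,-.33],loss='soft_l1'); print(r.x,f(r.x).round(1))
D=R.from_rotvec(p[3:6]);Rt=R.from_euler('xyz',st["tool_rot"])
print("clip origin now",Rt.apply(p[:3])+st["position"], (Rt*R.from_matrix(A)*D).as_euler('xyz'))
E
```

```text
[ 9.7000e-02 -7.8770e+00  2.6978e+01 -1.0000e-03  1.5700e-01 -4.0000e-03
  3.8900e-01]
[[0.1, -0.3], [-0.1, -0.0], [0.3, 0.4], [-0.3, 0.2], [-0.1, -0.5], [1.0, 0.0], [-1.0, -0.1]]
[-2.990e-01 -8.169e+00  2.772e+01 -2.000e-03  1.630e-01 -8.000e-03
  3.880e-01]
[[-0.0, 0.3], [0.1, -0.5], [0.4, 0.5], [-0.5, -0.0], [0.0, -0.9], [0.9, -0.1], [-0.8, 0.2]]
[ 5.50328364e+02  3.89015811e+02 -3.27882719e-01] [-1.8 -1.5  1.2 -1.7  1.5  2.  -1.6  2.1  0.   0.1  0.1]
clip origin now [549.03789803 375.26784304 217.02776175] [-0.00792901  0.001286   -0.33641012]
```

Run:
```python
from clip import *
p=np.array([-.2,-8.1,27.5,-.002,.161,-.007])
Rt,P=toolpose([550.3,388.5,187],-.329,p); print(P,Rt.as_euler('xyz')); relp(Rt,P)
```

```text
[553.75290219 387.51655546 215.44310643] [ 2.98058685e+00 -1.42907236e-03  1.24892678e+00]
turn [ 0.0018  0.0069 -0.0059] shift [ 0.0127 -0.0088  0.0306]
```

Request:
servo_tool(moves=[[0, 0.003, -0.003, 0.008, -0.002, 0.002, -1], [0.001, 0.007, -0.006, 0.013, -0.005, 0.01, -1], [0.002, 0.007, -0.006, 0.013, -0.007, 0.02, -1], [0.002, 0.007, -0.006, 0.013, -0.009, 0.0305, -1], [0.002, 0.007, -0.006, 0.013, -0.009, 0.0305, -1], [0.002, 0.007, -0.006, 0.013, -0.009, 0.0305, -1], [0.002, 0.007, -0.006, 0.013, -0.009, 0.0305, -1], [0.002, 0.007, -0.006, 0.013, -0.009, 0.0305, -1]])

```text
time: 7.4
position: [553.8, 389.4, 215.6]
tool_rot: [2.98, -0.002, 1.25]
ft_force: [-0.7, 0.4, -1.3]
grip_width: 18.8
```

Run:
```python
from clip import *
st=monitor.sense(); print(st["position"].tolist(),st["tool_rot"].tolist(),st["grip_width"])
im=cams.get_image("wrist"); cv2.imwrite("pics/w6r.png",im)
cv2.imwrite("pics/w6z.png",cv2.resize(im[90:220,190:290],None,fx=4.6,fy=4.6,interpolation=cv2.INTER_CUBIC))
im=cams.get_image("scene"); cv2.imwrite("pics/s6r.png",im);cv2.imwrite("pics/s6.png",cv2.resize(im[90:190,110:210],None,fx=6,fy=6,interpolation=cv2.INTER_CUBIC))
im=cams.get_image("top"); cv2.imwrite("pics/t6r.png",im);cv2.imwrite("pics/t6.png",cv2.resize(im[150:230,90:190],None,fx=6,fy=6,interpolation=cv2.INTER_CUBIC))
```

```text
[553.7832968957438, 389.3699311340705, 215.56810592822072] [2.9804505398673657, -0.0022828438103446036, 1.250333778547858] 18.83774444594774
```

View pics/w6z.png

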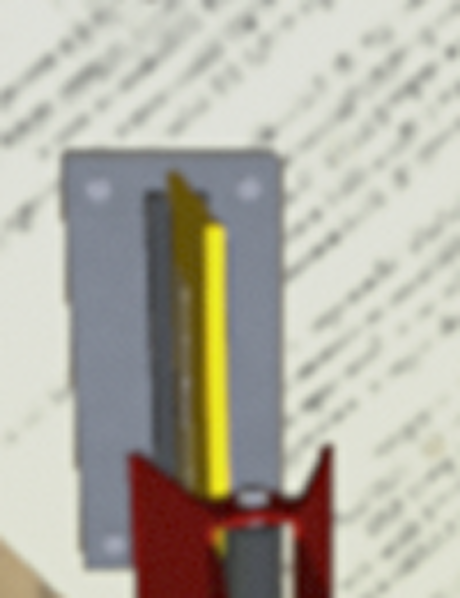

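View pics/s6.png

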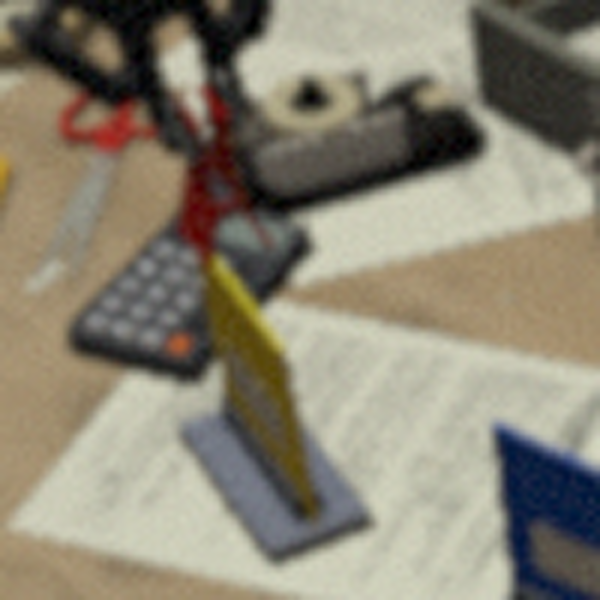

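View pics/t6.png

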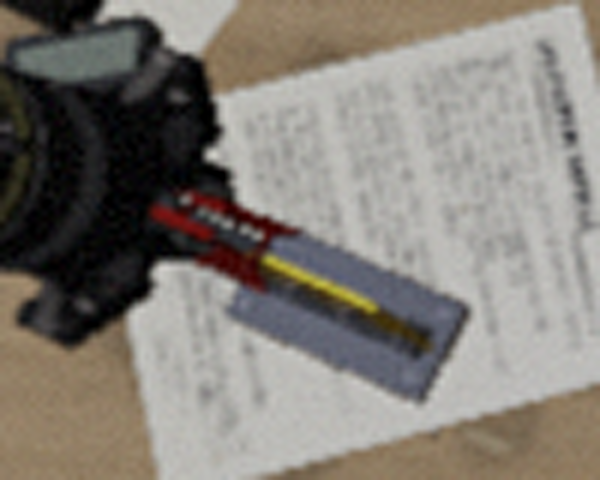

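Run:
```python
from ov import *
st=dict(position=np.array([553.7832968957438, 389.3699311340705, 215.56810592822072]),tool_rot=np.array([2.9804505398673657, -0.0022828438103446036, 1.250333778547858]))
T=wristT(st);Rt=R.from_euler('xyz',st["tool_rot"])
p=np.array([-.2,-8.1,27.5,-.002,.161,-.007])
M=model(.388); M=np.r_[M,M[5:]*[1,-1,1],M[4:5]*[1,-1,1]]
cw=Rt.apply(R.from_rotvec(p[3:]).apply(M)@A.T+p[:3])+st["position"]
# refit card from this view
z=lambda l:unz(l,190,90,4.6)
ub=z([(64,153),(280,153),(86,568)]);B=[(-29,59,14),(29,59,14),(-29,-59,14)]
ue=z([(215,226)]); ln=z([(219,490)])
def f(x):
    a=proj("wrist",place(x,B),T)-ub; e=proj("wrist",place(x,[(0,55,130)]),T)-ue
    q=proj("wrist",place(x,[(0,55,130),(0,-55,130)]),T); u=q[0]+(q[1]-q[0])*(ln[0,1]-q[0,1])/(q[1,1]-q[0,1])
    return np.concatenate([a.ravel(),2*e.ravel(),2*(u-ln[0])[:1]])
r=least_squares(f,[550,384,-.33],loss='soft_l1'); print(r.x,f(r.x).round(1))
edge=place(r.x,[(0,55,130),(0,-55,130),(0,0,130)])
e2=place([550.4,384.2,-.334],[(0,55,130),(0,-55,130),(0,0,130)])
pts=[(cw,(0,255,0)),(edge,(255,0,255)),(e2,(255,128,0))]
overlay("pics/w6r.png","wrist",T,pts,(170,90,330,310),2.7,"pics/w6o.png")
overlay("pics/s6r.png","scene",None,pts,(130,90,190,170),7,"pics/s6o.png")
overlay("pics/t6r.png","top",None,pts,(100,170,160,220),10,"pics/t6o.png")
```

```text
[ 5.50295749e+02  3.88707643e+02 -3.27807707e-01] [-0.5  0.5  0.3  0.2 -0.5  1.1  0.  -0.4  0.2]
```

View pics/w6o.png

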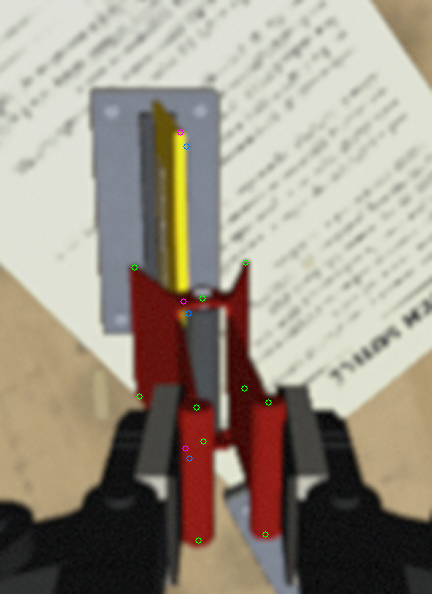

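View pics/s6o.png

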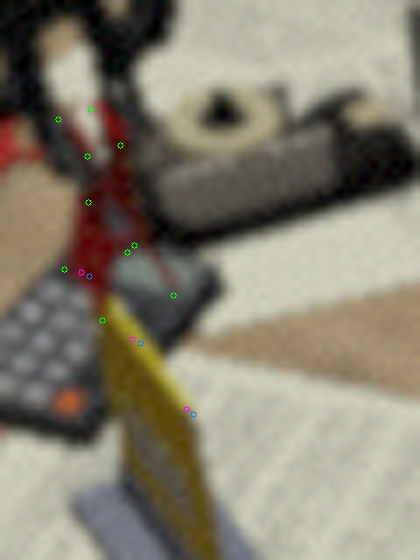

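View pics/t6o.png

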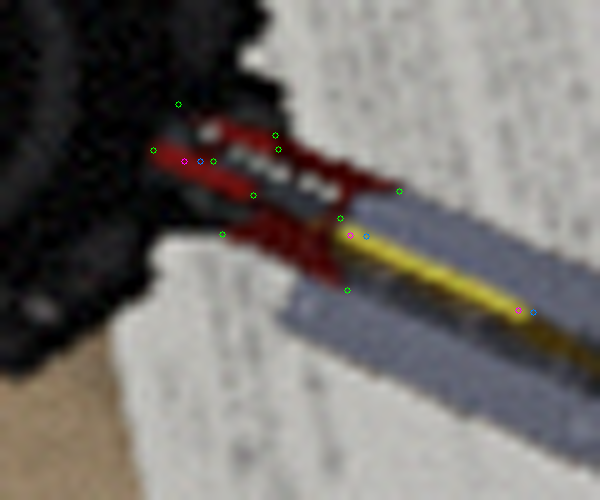

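Run:
```python
from clip import *
p=np.array([-.2,-8.1,27.5,-.002,.161,-.007])
st=monitor.sense();Rt=R.from_euler('xyz',st["tool_rot"]);O=Rt.apply(p[:3])+st["position"]
c=np.array([550.3-.55+.0,387.2,130]);a=-.329
c=np.array([550.3,388.7,130])+ -1.7*np.array([-np.sin(a),np.cos(a),0]); print(c)
print("clip in card frame",R.from_euler('z',-a).apply(O-c),(Rt*R.from_matrix(A)*R.from_rotvec(p[3:])).as_euler('xyz'))
for z in (165,143.5):
    Rt,P=toolpose([c[0],c[1],z],a,p); relp(Rt,P)
```

```text
[549.7507354  387.09117795 130.        ]
clip in card frame [-0.60049242  3.19367969 56.9673649 ] [ 6.60150258e-04  5.06517210e-05 -3.27557969e-01]
turn [-0.     -0.0009  0.0013] shift [-0.0032 -0.003   0.0218]
turn [-0.     -0.0009  0.0013] shift [-0.0033 -0.0064  0.043 ]
```

Request:
servo_tool(moves=[[0, 0, 0, -0.003, 0, 0.002, -1], [0, 0, 0, -0.003, -0.001, 0.01, -1], [0, 0, 0, -0.003, -0.003, 0.02, -1], [0, 0, 0, -0.003, -0.004, 0.028, -1], [0, 0, 0, -0.003, -0.005, 0.035, -1], [0, 0, 0, -0.003, -0.005, 0.035, -1], [0, 0, 0, -0.003, -0.005, 0.035, -1]])

```text
time: 8.25
position: [553.0, 386.1, 179.3]
tool_rot: [2.981, -0.001, 1.25]
ft_force: [-0.5, 0.1, -0.5]
grip_width: 18.8
```

Run:
```python
from ov import *
p=np.array([-.2,-8.1,27.5,-.002,.161,-.007])
st=monitor.sense();print(st["position"].tolist(),st["tool_rot"].tolist(),st["ft_force"])
Rt=R.from_euler('xyz',st["tool_rot"]);O=Rt.apply(p[:3])+st["position"];a=-.329
c=np.array([549.75,387.1,130]);print("clip in card frame",R.from_euler('z',-a).apply(O-c))
T=wristT(st)
im=cams.get_image("wrist"); cv2.imwrite("pics/w7r.png",im)
im=cams.get_image("scene"); cv2.imwrite("pics/s7r.png",im)
im=cams.get_image("top"); cv2.imwrite("pics/t7r.png",im)
M=model(.388); M=np.r_[M,M[5:]*[1,-1,1],M[4:5]*[1,-1,1]]
cw=Rt.apply(R.from_rotvec(p[3:]).apply(M)@A.T+p[:3])+st["position"]
edge=place([c[0],c[1],a],[(0,55,130),(0,-55,130),(0,0,130)])
pts=[(cw,(0,255,0)),(edge,(255,0,255))]
overlay("pics/w7r.png","wrist",T,pts,(180,120,310,310),3.1,"pics/w7o.png")
overlay("pics/s7r.png","scene",None,pts,(130,90,190,170),7,"pics/s7o.png")
overlay("pics/t7r.png","top",None,pts,(100,170,160,220),10,"pics/t7o.png")
```

```text
[553.0463647694828, 386.09889955971863, 179.28954732599902] [2.9813429312353015, -0.0009973005904606591, 1.2504465047438162] [-0.49683494  0.06731904 -0.54897966]
clip in card frame [-0.163549   -0.08520355 20.84923231]
```

View pics/w7o.png

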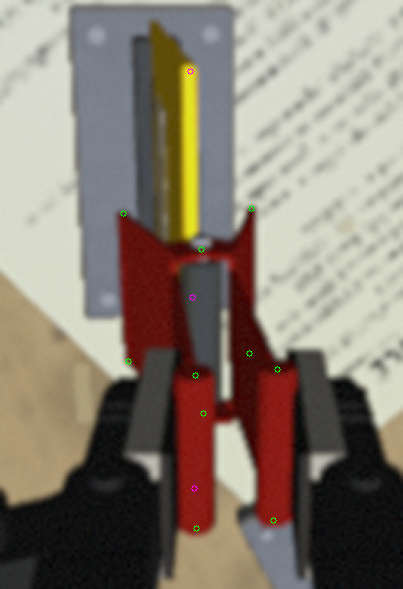

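View pics/s7o.png

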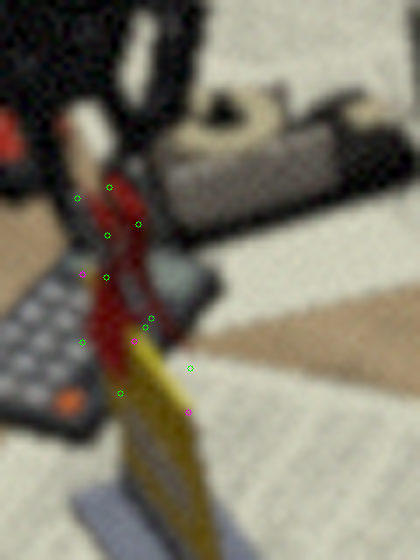

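View pics/t7o.png

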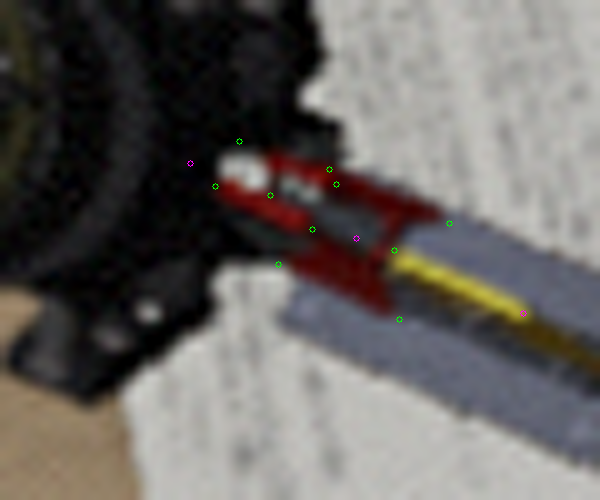

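Request:
servo_tool(moves=[[0, 0, 0, -0.001, -0.001, 0.003, -1], [0, 0, 0, -0.001, -0.0015, 0.006, -1], [0, 0, 0, -0.001, -0.002, 0.0088, -1], [0, 0, 0, -0.001, -0.002, 0.0088, -1], [0, 0, 0, -0.001, -0.002, 0.0088, -1], [0, 0, 0, -0.001, -0.002, 0.0088, -1], [0, 0, 0, -0.001, -0.002, 0.0088, -1]])

```text
time: 9.1
position: [552.4, 385.5, 170.7]
tool_rot: [2.981, -0.002, 1.25]
ft_force: [-0.8, 0.1, -1.6]
grip_width: 19.1
```

Run:
```python
from ov import *
p=np.array([-.2,-8.1,27.5,-.002,.161,-.007])
st=monitor.sense();print(st["position"].tolist(),st["tool_rot"].tolist(),st["ft_force"],st["wrist_torque"],st["grip_width"])
Rt=R.from_euler('xyz',st["tool_rot"]);O=Rt.apply(p[:3])+st["position"];a=-.329
c=np.array([549.75,387.1,130]);print("clip in card frame",R.from_euler('z',-a).apply(O-c))
T=wristT(st)
im=cams.get_image("wrist"); cv2.imwrite("pics/w8r.png",im)
im=cams.get_image("scene"); cv2.imwrite("pics/s8r.png",im)
im=cams.get_image("top"); cv2.imwrite("pics/t8r.png",im)
cv2.imwrite("pics/w8.png",cv2.resize(im,None,fx=1,fy=1))
for n,cr,k in (("w8",(200,150,300,300),4),("s8",(130,90,190,170),7),("t8",(100,170,160,220),10)):
    im=cv2.imread(f"pics/{n}r.png");x0,y0,x1,y1=cr
    cv2.imwrite(f"pics/{n}z.png",cv2.resize(im[y0:y1,x0:x1],None,fx=k,fy=k,interpolation=cv2.INTER_CUBIC))
```

```text
[552.3756066472098, 385.51983434886597, 170.73411109938777] [2.9809422839702084, -0.0016915825745835722, 1.2504509821794287] [-0.82926895  0.06352032 -1.6233442 ] [ 0.03455336  0.19222664 -0.005451  ] 19.120871492166287
clip in card frame [-0.60001317 -0.83010114 12.29224045]
```

View pics/w8z.png

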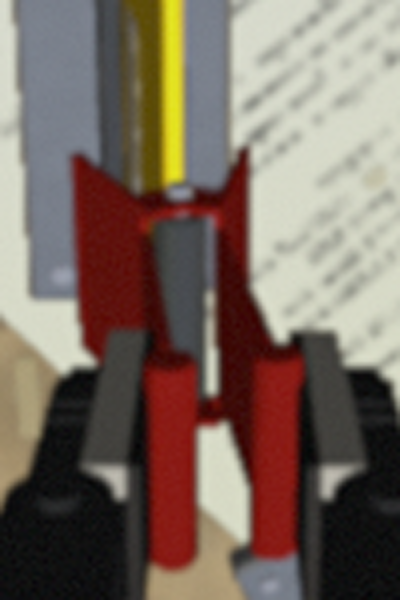

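View pics/s8z.png

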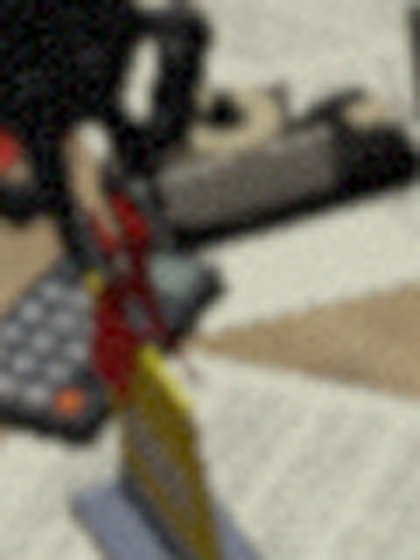

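View pics/t8z.png

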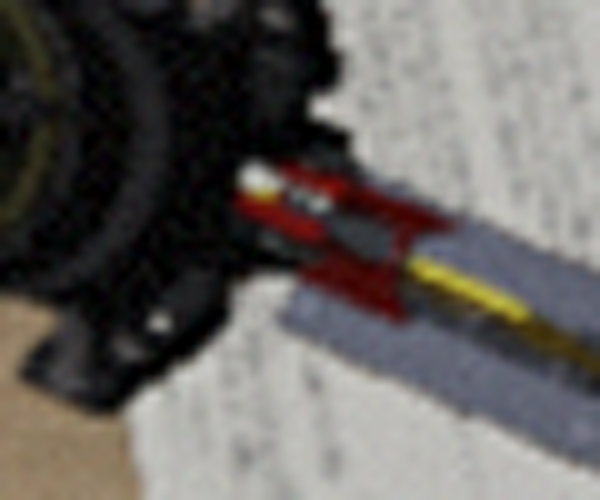

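Run:
```python
from clip import *
z=lambda l:unz(l,200,150,4)
p,r=clipfitq(z([(170,366),(277,361),(173,560),(276,550),(180,205),(76,155),(246,150)]),[1,1,1,1,.5,1,1]); print(p.round(3));print(r.round(1).tolist())
st=monitor.sense();Rt=R.from_euler('xyz',st["tool_rot"]);a=-.329
O=Rt.apply(p[:3])+st["position"];c=np.array([549.75,387.1,130]);print(R.from_euler('z',-a).apply(O-c),(R.from_euler('z',-a)*Rt*R.from_matrix(A)*R.from_rotvec(p[3:6])).as_euler('xyz'))
# card edge line in wrist vs model
T=wristT(st); print((proj("wrist",place([c[0],c[1],a],[(0,55,130),(0,22,130)]),T)-[200,150]+.5)*4)
# clip pose from top+scene with orientation fixed: lips y=-20 corners
M=model(.388)[5:]*[1,-1,1]; 
ut=unz([(405,320),(450,222)],100,170,10); us=unz([(115,396)],130,90,7)
f=lambda o:np.concatenate([(proj("top",place([o[0],o[1],a],M)+[0,0,o[2]])-ut).ravel(),(proj("scene",place([o[0],o[1],a],M[:1])+[0,0,o[2]])-us).ravel()])
r=least_squares(f,[550,387,142]);print(r.x,f(r.x).round(1),R.from_euler('z',-a).apply(r.x-c))
# same for the card's near edge end
f=lambda o:np.concatenate([(proj("top",[o])-unz([(527,317)],100,170,10)).ravel(),(proj("scene",[o])-unz([(189,407)],130,90,7)).ravel()])
r=least_squares(f,[550,387,142]);print("near end",r.x,f(r.x).round(1),R.from_euler('z',-a).apply(r.x-c))
```

```text
[-7.580e-01 -8.040e+00  2.854e+01  7.000e-03  1.600e-01 -3.000e-03
  3.860e-01]
[[0.2, 0.3], [0.1, -0.6], [0.2, 0.3], [-0.6, 0.2], [0.0, -0.2], [0.8, 0.3], [-0.7, -0.4]]
[-0.36941508 -1.43400875 11.2109722 ] [ 0.00836726 -0.00044465  0.00630761]
[[174.0407119  -24.9952441 ]
 [175.46678488 163.37018516]]
[548.97448003 386.90386521 149.9377692 ] [-0.5  0.1  0.   0.3  0.7 -0.1] [-0.67055514 -0.43618332 19.9377692 ]
near end [530.26470284 331.81397256 135.23431217] [ 0.1 -0.1 -0.1  0. ] [ -0.57748116 -58.61644949   5.23431217]
```

Run:
```python
from station import monitor,robot
s=monitor.sense();print(s["time"],s["ft_force"],s["grip_width"])
print(robot.close_job())
```

```text
9.25 [ 0.96962626 -0.82200521 -1.41484264] 18.9836327164562
the job is handed in; nothing more can be done
None
```

I took the red clip off the parking bar and it is now held wide open over the middle of the yellow card's top edge. I handed the job in at about 9.3 s.

- **Opening:** the gripper holds it at 35 N with the finger opening at about 19 mm. The wrist fit gives 0.386–0.388 rad per leg, past the 0.38 full-open mark.
- **Tilt:** squeezing it on the bar left it leaning about 0.16 rad in the fingers. I leaned the gripper the other way, so the clip itself is now upright and square to the card to within about 0.01 rad.
- **Depth:** the card edge is about 11–15 mm below the clip's origin, so roughly 14–17 mm inside the mouth. The wrist camera says 11–12 mm. The overhead cameras say about 15 mm, after correcting for the 5 mm they also misjudged on the card's known height.
- **Sideways centring:** the clip is within about 1 mm of the card's midplane.
- **Contact:** the wrist forces were under 2 N, close to the clip's own weight, so there is no sign of it touching the card.
- **Along the edge:** the cameras disagree here, with the wrist view putting the clip about 3 mm to one side of the middle and the overhead views about 3 mm to the other. I left it between the two.

The planned path kept clear of the blue card and the other objects. I did not run a separate check at the end that they had not moved.

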